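Bring the stock tags on the component bins up to date

TASK

Bring the flip tags in front of the component bins up to date: every full bin's tag must lie back towards its bin, so that the face with the round dot shows on top, and every empty bin's tag must lie over towards you (the robot's side), so that the face with the bar shows. Push the wrong tags over lightly with a fingertip or the outside of the fingers, without pinching them, and leave the tags that are already right as they are. Do not shift or lift the bins or the other things on the bench.

Things in the scene. Friction and masses are not known exactly. Their poses are not given: they have to be found in the camera images.
- tag_rail: low aluminium rail 40 mm deep, 572 mm long, 25 mm high, fixed in front of the row of bins; origin at the centre of its underside, y along its length, x level, from the worker's (robot's) side towards the bins. Five holders with flip tags stand on it 105 mm apart, one before each bin, hinges above its middle line. Nothing in front of it is taller than 55 mm
- tag_1 (a joint): smooth, slippery white plate 58 mm wide, 4 mm thick, reaching 72 mm from its hinge, 30 to 54 g, swings freely. 0: leans to the worker (rail -x), bar face on top, free edge 46 mm above and 55 mm in front of the hinge line. 0.87: upright. 1.66: leans back to its bin (+x), round-dot face on top, free edge 51 mm above and 51 mm behind. Past upright it falls by its weight onto that side's rest and stays
- tag_1_hinge (a point): middle of the hinge line of tag 1, 75 mm above the bench; y along the hinge (as the rail's y), z along the tag to its free edge. Its bin is the one straight behind (y in this frame within 10 mm of 0); tags stand in any order along the row. Steel rests in a V stop the tag; they end 15 mm above and 22 mm either side of the hinge line
- tag_2 (a joint): smooth, slippery white plate 58 mm wide, 4 mm thick, reaching 72 mm from its hinge, 30 to 54 g, swings freely. 0: leans to the worker (rail -x), bar face on top, free edge 46 mm above and 55 mm in front of the hinge line. 0.87: upright. 1.66: leans back to its bin (+x), round-dot face on top, free edge 51 mm above and 51 mm behind. Past upright it falls by its weight onto that side's rest and stays
- tag_2_hinge (a point): middle of the hinge line of tag 2, 75 mm above the bench; y along the hinge (as the rail's y), z along the tag to its free edge. Its bin is the one straight behind (y in this frame within 10 mm of 0); tags stand in any order along the row. Steel rests in a V stop the tag; they end 15 mm above and 22 mm either side of the hinge line
- tag_3 (a joint): smooth, slippery white plate 58 mm wide, 4 mm thick, reaching 72 mm from its hinge, 30 to 54 g, swings freely. 0: leans to the worker (rail -x), bar face on top, free edge 46 mm above and 55 mm in front of the hinge line. 0.87: upright. 1.66: leans back to its bin (+x), round-dot face on top, free edge 51 mm above and 51 mm behind. Past upright it falls by its weight onto that side's rest and stays
- tag_3_hinge (a point): middle of the hinge line of tag 3, 75 mm above the bench; y along the hinge (as the rail's y), z along the tag to its free edge. Its bin is the one straight behind (y in this frame within 10 mm of 0); tags stand in any order along the row. Steel rests in a V stop the tag; they end 15 mm above and 22 mm either side of the hinge line
- tag_4 (a joint): smooth, slippery white plate 58 mm wide, 4 mm thick, reaching 72 mm from its hinge, 30 to 54 g, swings freely. 0: leans to the worker (rail -x), bar face on top, free edge 46 mm above and 55 mm in front of the hinge line. 0.87: upright. 1.66: leans back to its bin (+x), round-dot face on top, free edge 51 mm above and 51 mm behind. Past upright it falls by its weight onto that side's rest and stays
- tag_4_hinge (a point): middle of the hinge line of tag 4, 75 mm above the bench; y along the hinge (as the rail's y), z along the tag to its free edge. Its bin is the one straight behind (y in this frame within 10 mm of 0); tags stand in any order along the row. Steel rests in a V stop the tag; they end 15 mm above and 22 mm either side of the hinge line
- tag_5 (a joint): smooth, slippery white plate 58 mm wide, 4 mm thick, reaching 72 mm from its hinge, 30 to 54 g, swings freely. 0: leans to the worker (rail -x), bar face on top, free edge 46 mm above and 55 mm in front of the hinge line. 0.87: upright. 1.66: leans back to its bin (+x), round-dot face on top, free edge 51 mm above and 51 mm behind. Past upright it falls by its weight onto that side's rest and stays
- tag_5_hinge (a point): middle of the hinge line of tag 5, 75 mm above the bench; y along the hinge (as the rail's y), z along the tag to its free edge. Its bin is the one straight behind (y in this frame within 10 mm of 0); tags stand in any order along the row. Steel rests in a V stop the tag; they end 15 mm above and 22 mm either side of the hinge line
- bin_posts: blue open-topped bin 150 mm deep (x), 88 mm wide (y), 75 mm tall with a lower front, loose; origin at the centre of its underside, 120 mm behind its tag's hinge line, its front 45 mm behind that line; FULL, heaped with binding posts up to 85 mm above the bench
- bin_caps: blue open-topped bin 150 mm deep (x), 88 mm wide (y), 75 mm tall with a lower front, loose; origin at the centre of its underside, 120 mm behind its tag's hinge line, its front 45 mm behind that line; FULL, heaped with film capacitors up to 85 mm above the bench
- bin_cans: blue open-topped bin 150 mm deep (x), 88 mm wide (y), 75 mm tall with a lower front, loose; origin at the centre of its underside, 120 mm behind its tag's hinge line, its front 45 mm behind that line; FULL, heaped with capacitor cans up to 85 mm above the bench
- bin_empty_1: blue open-topped bin 150 mm deep (x), 88 mm wide (y), 75 mm tall with a lower front, loose; origin at the centre of its underside, 120 mm behind its tag's hinge line, its front 45 mm behind that line; EMPTY, its bare floor shows
- bin_empty_2: blue open-topped bin 150 mm deep (x), 88 mm wide (y), 75 mm tall with a lower front, loose; origin at the centre of its underside, 120 mm behind its tag's hinge line, its front 45 mm behind that line; EMPTY, its bare floor shows
- screwdriver: screwdriver 190 mm long, lying in front of the rail; bystander
- solder_spool: grey spool of solder, 54 mm across, 48 mm tall, standing in front of the rail; bystander
- multimeter: black hand-held multimeter 80 x 155 x 43 mm, lying in front of the rail; bystander
- transformer: small transformer 46 x 54 x 52 mm beyond the right end of the rail; bystander
- heat_sink: finned aluminium heat sink 60 x 70 x 35 mm, beyond the right end of the row; bystander
- tape_roll: black roll of tape lying flat, 66 mm across, 19 mm high, in front of the rail; bystander
- flux_jar: small closed jar 52 mm across, 65 mm tall, beyond the left end of the row; bystander

How it is judged:
By the outcome, as a careful person would: the job done as asked, in the order asked, and still so for the second after the job is handed in, with the robot touching nothing.
It also fails if it takes over 51 s, if anything falls off the work surface, if the arm or the gripper's body presses on something with over 40 N, if the wrist force passes 120 N, or if a joint passes its speed limit or range.

ROBOT

A 6-joint arm with a two-finger parallel gripper is mounted at the origin on the work surface. World frame = base frame: x ahead of the robot, y to its left, z up, the work surface at z = 0. Lengths are in m, angles in rad, forces in N, time in s.
With the tool pointing down it reaches from about 0.4 to 0.825 m from the base axis. Payload 7 kg.
Tool frame: the origin (TCP) lies at the centre of the arm's flange, where the gripper is bolted on; the fingertips stand 178 mm ahead of it and the grasp point (between the pads) lies 159 mm ahead of it; z points along the fingers, y is the line along which they close (so a half turn about z gives the same grasp; the last joint's range is limited). The gripper opens to 88 mm and grips with 3 to 60 N. Pads are 19 mm wide; open, the fingers measure 130 mm over their backs; the gripper's body (78 mm by 193 mm) begins 47 mm behind the grasp point.
Start: joints at [-0.893, 0.359, 0.012, 0, -1.224, -0.288], TCP at [0.256, -0.624, 0.405] pointing down, gripper open.
Joint ranges: [-3.07, 3.07], [-1.43, 2.12], [-1.02, 1.25], [-3.03, 1.67], [-3.05, -0], [-3.03, 3.03]. Speed limits (rad/s): [2.39, 2.39, 3.01, 3.14, 3.14, 3.14].

INTERFACE

Orientations are given as a unit quaternion [x, y, z, w].
In Python, from cell import * gives the robot as it stands. Calls block until the motion is done:
- reach(position, orientation): joint-space move of the TCP to a pose.
- move_straight(position, rotation=None, feed=0.15): straight line of the TCP; rotation=None keeps the orientation; feed is the mean speed in m/s.
- set_joints(angles): joint-space move.
- move_gripper(opening, squeeze=None): finger opening in m; squeeze is the grip in N (None keeps the last); returns when the fingers have stopped.
- pause(seconds).
- solve_ik(position, orientation): joint angles nearest the present ones, or None.
- read_camera(name): name is "scene" or "top"; returns a dict with "pixels" (400x640x3 uint8, blue, green, red), "fx", "fy", "cx", "cy" (pixels), "origin" and "attitude" of the camera in the world. Camera axes: x right, y up, looking along -z (the intrinsics and any distortion apply to the point x, -y, -z); pixel columns grow to the right and rows downward; lengths in m; the calibration is good to about 2 mm. A picture is of the moment at which its call begins. There is no depth.
A pose or a line that the arm cannot do raises PlanningError and nothing moves.
- sign_off(): hands the job in; it is judged then, once.
Trained networks look in the newest picture that a camera, given by its name, has taken for a name from the list of things; names that differ only in an ending like _2 or _b are one class to them, and where a whole thing is asked for, a point or a joint stands for the part that bears it (a point fixed in the world has none). Each returns a list of dicts, best first, with "confidence" (0 to 1); they miss things now and then, are a little off and sometimes report something else, mostly with a low value. They report only what shows in the picture. A call takes as long as a camera call.
- spot_in(target, camera): "position" ([column, row] in pixels, amid what is visible of it).
- masks_of(target, camera): "region" (400x640 bool, what is visible of it) and "position" ([column, row] in pixels, amid what is visible of it).
Readings, each from a call of its own:
- get_t(): time.
- get_q(): joint angles.
- get_qvel(): joint speeds.
- get_tau(): joint torques, N m.
- get_tool_pos(): TCP position.
- get_eef_rot(): TCP orientation.
- get_force(): force on the tool from outside, world axes, zero at the start.
- get_wrist_torque(): the same for the moment, N m.
- get_width(): finger opening in m.
- get_grasp_force(): force on a finger pad.
Only numpy, scipy, OpenCV 4.12 (cv2) and the standard library are available. Lean on these libraries where they do the work, as an engineer would, in place of code of your own. Each camera call takes 0.05 s, during which the arm holds its last target. There are 200 camera calls.

## Working session

There is one attempt and no reset: what is moved stays moved. The work goes in short steps, each a Python script; the robot and the scene stay as the last script left them, time stands still between calls to the robot, and variables do not carry over. Pictures are saved under pics/ and viewed, at most 10 in all, crops included, and the job is handed in when it is done.

```bash
mkdir -p pics; ls
cat > h.py <<'E'
from cell import *
import numpy as np, cv2
from scipy.spatial.transform import Rotation as R
def cam(n):
    c=read_camera(n); return c
def ray(c,px):
    d=R.from_quat(c["attitude"]).apply([(px[0]-c["cx"])/c["fx"],-(px[1]-c["cy"])/c["fy"],-1]) if len(np.ravel(c["attitude"]))==4 else np.array(c["attitude"])@[(px[0]-c["cx"])/c["fx"],-(px[1]-c["cy"])/c["fy"],-1]
    return np.array(c["origin"]),d
def at(c,px,z):
    o,d=ray(c,px); return o+d*(z-o[2])/d[2]
E
python3 - <<'E'
from h import *
for n in ("scene","top"):
    c=cam(n); cv2.imwrite(f"pics/{n}0.png",c["pixels"])
    print(n,{k:v for k,v in c.items() if k!="pixels"})
    for t,z in (("tag_rail",.025),("tag_1",.1),("tag_1_hinge",.075),("bin_posts",.085),("bin_caps",.085),("bin_cans",.085),("bin_empty_1",.0)):
        print(t,[(round(s["confidence"],2),np.round(s["position"]).tolist(),np.round(at(c,s["position"],z)[:2],3).tolist()) for s in spot_in(t,n)])
print(get_t())
E
```

```text
pics
scene {'fx': 410.681809857401, 'fy': 410.681809857401, 'cx': 324.1247072317497, 'cy': 198.04724455664612, 'origin': array([ 1.06784557, -0.80478518,  0.71788107]), 'attitude': array([0.45261222, 0.13457714, 0.22906248, 0.85121181])}
tag_rail [(0.7, [316.0, 246.0], [0.618, -0.122]), (0.24, [332.0, 171.0], [0.461, 0.234]), (0.22, [324.0, 310.0], [0.746, -0.295])]
tag_1 [(0.75, [333.0, 171.0], [0.53, 0.124]), (0.73, [346.0, 158.0], [0.522, 0.218]), (0.65, [339.0, 191.0], [0.598, 0.037]), (0.57, [291.0, 235.0], [0.594, -0.191])]
tag_1_hinge [(0.62, [377.0, 211.0], [0.718, 0.032]), (0.59, [341.0, 190.0], [0.582, 0.077]), (0.54, [387.0, 189.0], [0.697, 0.146])]
bin_posts [(0.78, [389.0, 191.0], [0.712, 0.123])]
bin_caps [(0.72, [376.0, 212.0], [0.724, 0.013])]
bin_cans [(0.57, [364.0, 236.0], [0.74, -0.089]), (0.18, [310.0, 211.0], [0.569, -0.068])]
bin_empty_1 [(0.85, [395.0, 174.0], [0.639, 0.363]), (0.74, [356.0, 268.0], [0.734, -0.122]), (0.29, [386.0, 190.0], [0.653, 0.249])]
top {'fx': 389.15119049677617, 'fy': 389.15119049677617, 'cx': 317.1450843923648, 'cy': 202.7435893472707
[... 151 characters left out ...]
306.0, 202.0], [0.574, 0.046]), (0.38, [348.0, 148.0], [0.717, -0.059])]
tag_1 [(0.86, [309.0, 187.0], [0.6, 0.035]), (0.82, [403.0, 197.0], [0.58, -0.185]), (0.79, [360.0, 202.0], [0.568, -0.083]), (0.73, [228.0, 223.0], [0.513, 0.223]), (0.61, [272.0, 216.0], [0.532, 0.122])]
tag_1_hinge [(0.6, [310.0, 184.0], [0.614, 0.035]), (0.16, [272.0, 220.0], [0.524, 0.125])]
bin_posts [(0.87, [264.0, 162.0], [0.663, 0.148])]
bin_caps [(0.7, [303.0, 151.0], [0.693, 0.052]), (0.59, [435.0, 138.0], [0.729, -0.265]), (0.33, [391.0, 138.0], [0.728, -0.16])]
bin_cans [(0.88, [346.0, 148.0], [0.701, -0.053])]
bin_empty_1 [(0.86, [226.0, 166.0], [0.672, 0.264]), (0.56, [389.0, 137.0], [0.756, -0.168])]
0.8
```

View pics/top0.png

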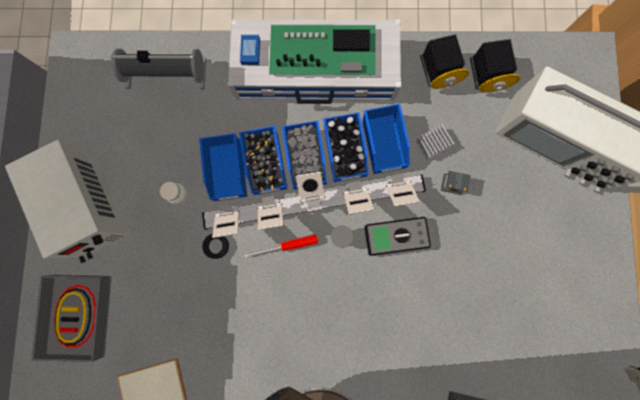

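View pics/scene0.png

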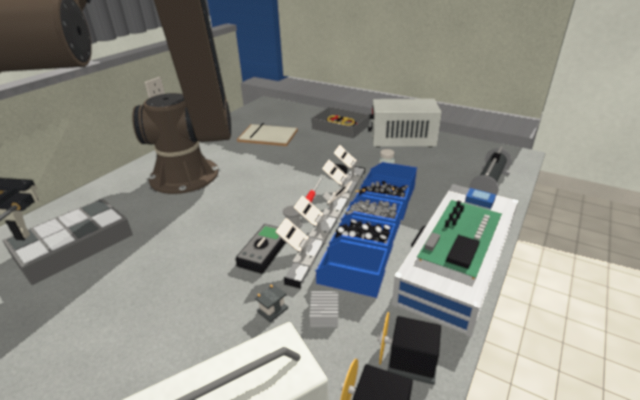

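The top picture shows the bins from left to right: empty (222,167), posts (264,160), caps (303,150), cans (346,146) and empty (387,138). The tags at (225,224), (269,216), (358,202) and (403,194) lean to the worker with the bar up. The one at (310,186) leans back with the dot up. Posts and cans are wrong, so I push those two back.

```bash
cat > fit.py <<'E'
from h import *
from scipy.optimize import least_squares
# plate centres (rail frame, hinge-relative): front (-.0275,.098), back (+.0255,.1005)
def hinges(p): 
    u=np.array([np.cos(p[2]),np.sin(p[2])]); v=np.array([-u[1],u[0]])
    return u,v,np.array([p[:2]+v*.105*k for k in (2,1,0,-1,-2)])
def proj(c,P):
    q=R.from_quat(c["attitude"]).inv().apply(P-c["origin"]); return np.array([c["cx"]+c["fx"]*q[0]/-q[2],c["cy"]-c["fy"]*q[1]/-q[2]])
E
python3 - <<'E'
from fit import *
c=cam("top"); m=masks_of("tag_1","top")
obs=sorted([np.argwhere(s["region"]).mean(0)[::-1] for s in m if s["confidence"]>.4],key=lambda a:a[0])
print(np.round(obs,1).tolist()); assert len(obs)==5
def pl(p):
    u,v,H=hinges(p); o=[]
    for i,h in enumerate(H):
        x,z=(.0255,.1005) if i==2 else (-.0275,.098)
        o.append(proj(c,np.r_[h+u*x,z]))
    return np.array(o)
s=least_squares(lambda p:(pl(p)-obs).ravel(),[.58,.02,.16],x_scale=[.01,.01,.01],loss="soft_l1")
print(s.x,np.round(s.fun.reshape(-1,2),1).tolist()); np.save("p.npy",s.x)
u,v,H=hinges(s.x); print(H)
# cross-checks: rail and bins in top, tags in scene
vis=c["pixels"].copy()
for i,h in enumerate(H):
    sg=[(.051,.126)] if i==2 else [(-.055,.121)]
    x,z=sg[0]
    q=[proj(c,np.r_[h+u*a+v*b,zz]) for a,b,zz in ((0,-.029,.075),(0,.029,.075),(x,.029,z),(x,-.029,z))]
    cv2.polylines(vis,[np.int32(np.round(np.array(q)*8))],True,(0,0,255),1,cv2.LINE_AA,3)
    q=[proj(c,np.r_[h+u*(.12+a)+v*b,.075]) for a,b in ((.075,-.044),(.075,.044))]
    cv2.polylines(vis,[np.int32(np.round(np.array(q)*8))],False,(0,255,255),1,cv2.LINE_AA,3)
cv2.imwrite("pics/fit.png",cv2.resize(vis[90:260,180:450],None,fx=2.9,fy=2.9,interpolation=cv2.INTER_CUBIC))
d=cam("scene")
for s_ in spot_in("tag_1","scene"): print("scene",np.round(s_["position"]).tolist())
print([np.round(proj(d,np.r_[h+u*(.0255 if i==2 else -.0275),.099])).tolist() for i,h in enumerate(H)])
Q=R.from_matrix(np.c_[np.r_[-u,0],np.r_[v,0],[0,0,-1.]]).as_quat()
for i in (1,3):
    for X in (-.1,.018): print(i,X,solve_ik(np.r_[H[i]+u*X,.283],Q))
E
```

```text
[[225.5, 224.7], [269.6, 217.0], [309.9, 184.8], [358.5, 201.2], [402.5, 193.3]]
[0.57670537 0.02824398 0.19232614] [[0.4, -0.2], [0.3, -0.3], [0.1, 2.0], [-0.5, -0.2], [-0.4, -0.1]]
[[ 0.53656541  0.23437205]
 [ 0.55663539  0.13130802]
 [ 0.57670537  0.02824398]
 [ 0.59677535 -0.07482006]
 [ 0.61684533 -0.1778841 ]]
scene [291.0, 236.0]
scene [334.0, 168.0]
scene [306.0, 212.0]
scene [345.0, 158.0]
scene [272.0, 300.0]
scene [339.0, 190.0]
[[344.0, 156.0], [333.0, 171.0], [339.0, 192.0], [308.0, 209.0], [291.0, 233.0]]
1 -0.1 [ 0.65844801  0.14600606 -0.5894994   0.         -0.83529087 -2.03691819]
1 0.018 [ 0.56162065  0.32618854 -0.33790268  0.         -0.9067051  -1.94009083]
3 -0.1 [ 0.20144245  0.20214388 -0.51647613  0.         -0.85217632 -1.57991263]
3 0.018 [ 0.19961274  0.36807074 -0.27275239  0.         -0.9299732  -1.57808292]
```

View pics/fit.png

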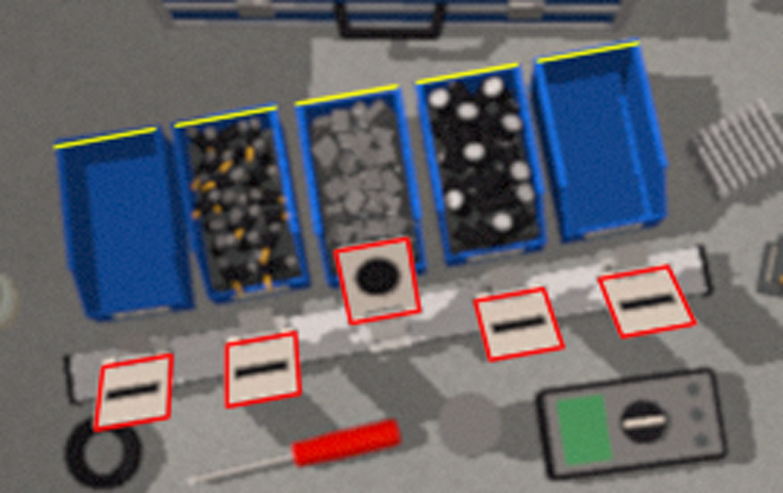

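The fit overlays the plates and bin backs closely. The faces are confirmed: the tag rows at crop (262,368) and (518,325) show bars in front of full bins. Pushing both.

Run:
```python
from fit import *
u,v,H=hinges(np.load("p.npy")); Q=R.from_matrix(np.c_[np.r_[-u,0],np.r_[v,0],[0,0,-1.]]).as_quat()
P=lambda i,x,z:np.r_[H[i]+u*x,z+.178]
move_gripper(0.0)
for i in (3,1):
    reach(P(i,-.10,.22),Q)
    move_straight(P(i,-.10,.105),feed=.15)
    move_straight(P(i,.008,.105),feed=.06)
    print(i,np.round(get_force(),1),get_t())
    move_straight(P(i,-.10,.105),feed=.12)
    move_straight(P(i,-.10,.22),feed=.2)
set_joints([-0.893,0.359,0.012,0,-1.224,-0.288])
c=cam("top"); cv2.imwrite("pics/after.png",cv2.resize(c["pixels"][90:260,180:450],None,fx=2.9,fy=2.9))
print(get_t())
```

```text
3 [-0.5  0.  -0.1] 7.3833
1 [-0.4  0.1  0.5] 12.875
17.4
```

View pics/after.png

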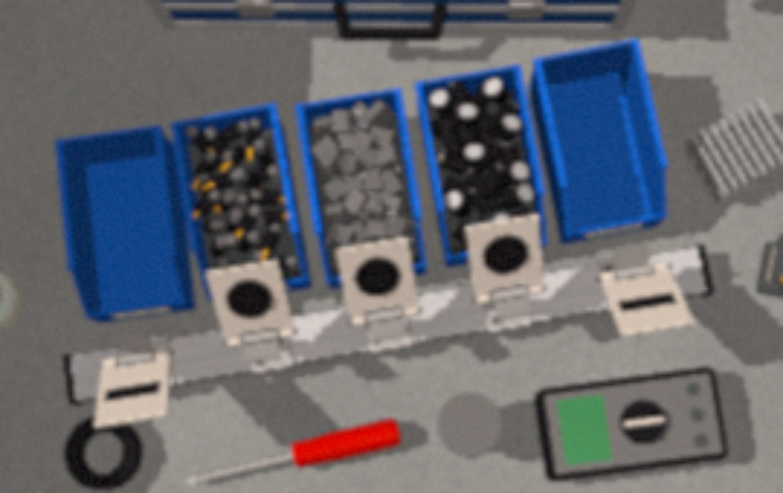

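The three full bins' tags, at crop (248,298), (377,276) and (505,255), now show the dot. Both empty bins' tags, at (132,390) and (648,301), still show the bar, and nothing else has moved.

```bash
python3 -c "
from cell import *
print(sign_off())"
```

```text
the job is handed in; nothing more can be done
None
```

The job is handed in: I pushed the tags of the binding-post and capacitor-can bins back to show the dot, and the other three were already right and left alone; the robot's clock read 17.4 s just before hand-in.

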